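Nest the small canister and twist its outer shell shut

ROBOT

A 6-joint arm with a two-finger parallel gripper is mounted at the origin on a cart in front of the work surface, level with it; the furniture and walls round the work are solid. World frame = base frame: x ahead of the robot, y to its left, z up, the work surface at z = 0. Lengths are in m, angles in rad, forces in N, time in s.
With the tool pointing down it reaches from about 0.35 to 0.975 m from the base axis. Payload 4.9 kg.
Tool frame: the origin (TCP) lies midway between the tips of the shut fingers; the grasp point (between the pads) lies 19 mm behind it; z points along the fingers, y is the line along which they close (so a half turn about z gives the same grasp; the last joint's range is limited). The gripper opens to 85 mm and grips with 20 to 120 N. Pads are 22 mm wide; open, the fingers measure 114 mm over their backs; the gripper's body (76 mm by 85 mm) begins 54 mm behind the grasp point. The pads swing forward as they close: fully open they stand 13 mm farther back than shut.
Start: joints at [1.097, 0.053, 1.613, -0, 1.476, -0.119], TCP at [0.217, 0.586, 0.231] pointing down, gripper open.
Joint ranges: [-3.01, 3.01], [-1.01, 2.22], [0.06, 2.58], [-1.02, 4.17], [0.09, 2.62], [-3.14, 3.14]. Speed limits (rad/s): [2.57, 2.57, 3.14, 3.14, 3.14, 3.14].

INTERFACE

Orientations are given as a rotation vector (axis times angle).
In Python, from station import ctrl gives the robot as it stands. The module is installed in compiled form; this text tells all that it offers.
- The arm moves only by the shell command python3 -m handwheel 'ROWS' [OPENING] [FORCE]. ROWS is JSON, a list of rows, each a list of 2 entries, a list of its own where there are three numbers: the shift along the tool's x, y, z in cm, then the turn, a rotation vector about the tool's x, y, z in rad. In form: [[[tx, ty, tz], [ax, ay, az]], ...]. A call has 1 to 5 rows; each row is the pose to reach, as a shift and turn from the pose commanded when the call began, along the tool's axes at that moment; what a row does not reach only later rows make up. A row lasts 1/8 s, in which the tool goes at most 62.5 mm and 10.7 degrees, less where a joint would pass 70% of its speed; a pose out of reach is approached as far as the arm can. A call with a gripper value outside its range is refused whole. OPENING is the gripper's target within -1 to 1 (shut at 1, half-way at 0, fully open at -1), set as the call begins (- or left out, the last holds). The fingers move at their own pace and stop on an object; FORCE is the grip in N (left out, the last holds). Time passes only in rows, so rows that repeat a pose let the fingers close. It gives the time, the measured TCP pose, the force, the opening and the grip force at its end, in the units of the state.
- ctrl.get_obs(): the state, without advancing time (a new reading comes with each control period).
- ctrl.get_image(name): name is "scene" or "top"; returns the picture (420x560x3 uint8, blue, green, red); there is no depth.
- ctrl.calibration(name): a dict with "fx", "fy", "cx", "cy" (pixels), "R" (3x3) and "t" (3): a world point X has camera coordinates R X + t. Camera axes: x right, y down, z forward; pixel columns grow to the right and rows downward; lengths in m; the calibration is good to about 2 mm. A picture is of the moment at which its call begins. calibration takes no time and is no camera call.
- ctrl.finish_job(): hands the job in; it is judged then, once.
Trained networks look in the newest picture that a camera, given by its name, has taken for a name from the list of things; names that differ only in an ending like _2 or _b are one class to them, and where a whole thing is asked for, a point or a joint stands for the part that bears it (a point fixed in the world has none). Each returns a list of dicts, best first, with "score" (0 to 1); they miss things now and then, are a little off and sometimes report something else, mostly with a low value. They report only what shows in the picture. A call takes as long as a camera call. They do not tell look-alikes from the thing itself.
- ctrl.look_for(camera, query): "position" ([column, row] in pixels, amid what is visible of it).
- ctrl.landmark_of(camera, query): "position" ([column, row] in pixels: a listed point, or the origin of a listed thing).
The state is a dict: "t": time; "q": joint angles; "dq": joint speeds; "effort": joint torques, N m; "tool_pos": TCP position; "tool_rot": TCP orientation; "contact_force": force on the tool from outside, world axes, zero at the start; "wrist_torque": the same for the moment, N m; "opening": finger opening in m; "grip_force": force on a finger pad.
Only numpy, scipy, OpenCV 4.12 (cv2) and the standard library are available. Lean on these libraries where they do the work, as an engineer would, in place of code of your own. Each camera call takes 0.05 s, during which the arm holds its last target. There are 200 camera calls.

TASK

Put the small copper canister upright into its seat in the green lower shell that is stuck to the worktop, then close the green upper shell over it: let its lugs drop into the slots of the lower shell (if they do not drop, turn it back until they do) and turn it clockwise, seen from above, as far as it goes, so that it is locked. Let go, and do not shift or knock over anything else on the worktop.

Things in the scene. Friction and masses are not known exactly. Their poses are not given: they have to be found in the camera images.
- base_shell: Green round lower shell, open on top, fixed to the worktop by a black suction foot (cannot move). 96 mm across (foot 102), rim 40 mm high. Origin: centre of its underside, z up. Floor 6 mm up. An inward flange (69 mm inside, 34 to 40 mm up) has four slots 44 degrees wide, centred on its +x, +y, -x, -y; a cream mark outside shows each.
- base_seat (a point): Centre of the lower shell's inner floor, 6 mm above its origin. Round it a wooden seat ring (inside diameter 48 mm, 8 mm deep) takes the small canister's foot.
- base_rim (a point): Centre of the lower shell's mouth, 40 mm above its origin, axes as the lower shell's. Under the flange, stops let a dropped-in lug turn only from 7 degrees anticlockwise to about 46 degrees clockwise (seen from above) of its slot's centre.
- top_shell: Green hollow upper shell, loose, 0.18 to 0.35 kg, stands open end down. 96 mm across, 106 mm tall, cavity 66 mm deep. Origin: centre of its underside, z up. Steel neck at the bottom, 62 mm outside, 56 mm inside, shoulder 14 mm up. Four lugs at its foot on its +x, +y, -x, -y: 19 mm wide, 5 mm high, reaching 39.5 mm from the axis, a cream mark above each.
- top_grip (a point): Middle of the upper shell's wooden bar grip, 96 mm above its origin. The bar is 52 mm long along the upper shell's x, 18 mm wide along its y and stands from 74 to 106 mm above its origin.
- top_neck (a point): Centre of the upper shell's lower end (its origin). Lugs resting on the flange: 40 mm above the lower shell's origin. With x along x or y of the lower shell, the lugs meet the slots and it drops to 26 mm, shoulder on the rim. It then turns easily; locked is about 46 degrees clockwise from drop-in, at the stops.
- inner_canister: Small closed copper canister with a dark band: plain upright cylinder 44 mm across, 76 mm tall, top edge bevelled, loose, 0.13 to 0.25 kg. Origin: centre of its underside, z up. In the seat its origin is 6 mm above the lower shell's and 42 mm of it stands above the rim.
- spice_jar: Bystander: glass spice jar with a red cap, 45 mm across, 106 mm tall, loose; origin at the centre of its underside, z up; stands among the canister's parts. Leave it where it is.
- small_mill: Bystander: small grey-white salt mill, 44 mm across, 90 mm tall, loose; origin at the centre of its underside, z up; stands among the canister's parts. Leave it where it is.
- food_tin: Bystander: food tin, 75 mm across, 58 mm tall, loose; origin at the centre of its underside, z up. Leave it where it is.
- cup: Bystander: small white cup with a handle, 62 mm across, 89 mm with its handle, 52 mm tall, loose; origin at the centre of its underside, between body and handle, z up. Leave it where it is.
- pepper_mill: Bystander: tall dark wooden mill, 58 mm across, 150 mm tall, loose; origin at the centre of its underside, z up. Leave it where it is.
- spice_jar_b: Bystander: glass spice jar with a red cap, 45 mm across, 106 mm tall, loose; origin at the centre of its underside, z up. Leave it where it is.
There are look-alikes about, which are no part of the job. Leave any turquoise look-alike of the inner_canister alone.

How it is judged:
On the way, in this order (a step that is already met when the one before it is completed fails the run):
1. the small canister stands upright in the seat of the lower shell, let go (horizontal distance between inner_canister and base_shell below 0.006 m and z of inner_canister in the frame of base_shell below 0.01 m and angle between inner_canister's own z axis and vertical below 0.12 rad and contact force between the fingers and inner_canister below 0.1 N), for 0.2 s.
2. the upper shell has dropped into the slots of the lower shell over the small canister, not yet locked (horizontal distance between inner_canister and base_shell below 0.006 m and z of inner_canister in the frame of base_shell below 0.01 m and angle between inner_canister's own z axis and vertical below 0.12 rad and horizontal distance between top_shell and base_shell below 0.005 m and z of top_shell in the frame of base_shell between 0.02 and 0.03 m and angle between top_shell's own z axis and vertical below 0.08 rad and (angle between the x axis of top_shell and the x axis of base_shell, either way round below 0.35 rad or angle between the x axis of top_shell and the x axis of base_shell, either way round above 1.22 rad)), for 0.1 s.
At the end, for the whole second after the job is handed in: Small canister upright in the seat (within 6 mm of the lower shell's axis, raised under 10 mm); upper shell over it, down on the rim (within 5 mm of the axis, origin 20 to 30 mm above the lower shell's, tilt under 0.08 rad), turned clockwise at least 36 degrees from drop-in; both at rest (horizontal distance between inner_canister and base_shell below 0.006 m and z of inner_canister in the frame of base_shell below 0.01 m and angle between inner_canister's own z axis and vertical below 0.12 rad and horizontal distance between top_shell and base_shell below 0.005 m and z of top_shell in the frame of base_shell between 0.02 and 0.03 m and angle between top_shell's own z axis and vertical below 0.08 rad and angle between the x axis of top_shell and the x axis of base_shell, either way round between 0.63 and 0.94 rad and linear speed of each of top_shell, inner_canister below 0.02 m/s and angular speed of top_shell below 0.1 rad/s); the robot touches nothing.
It fails at once if a bystander is shifted by more than 25 mm: spice_jar, small_mill, food_tin, cup, pepper_mill, spice_jar_b (distance of any of spice_jar, small_mill, food_tin, cup, pepper_mill, spice_jar_b from where it was at the start of the episode above 0.025 m).
It fails at once if a bystander is tipped over (angle between any of spice_jar, small_mill, food_tin, cup, pepper_mill, spice_jar_b's own z axis and vertical above 0.35 rad).
It also fails if it takes over 58 s, if anything falls off the work surface, if the arm or the gripper's body presses on something with over 40 N, if the wrist force passes 120 N, or if a joint passes its speed limit or range.

## Working session

There is one attempt and no reset: what is moved stays moved. The work goes in short steps, Python scripts to look and compute and a shell command to move; the robot and the scene stay as the last step left them, time stands still between calls to the robot, and variables do not carry over. Pictures are saved under pics/ and viewed, at most 10 in all, crops included, and the job is handed in when it is done.

```bash
mkdir -p pics
cat > h.py <<'E'
import numpy as np, cv2
from scipy.spatial.transform import Rotation as Ro
from station import ctrl
def ray(cam,px):
    c=ctrl.calibration(cam);R=np.array(c['R']);t=np.array(c['t'])
    d=R.T@np.array([(px[0]-c['cx'])/c['fx'],(px[1]-c['cy'])/c['fy'],1]);return -R.T@t,d
def atz(cam,px,z):
    o,d=ray(cam,px);return (o+d*(z-o[2])/d[2])
def proj(cam,X):
    c=ctrl.calibration(cam);p=np.array(c['R'])@np.array(X)+np.array(c['t']);return np.array([c['fx']*p[0]/p[2]+c['cx'],c['fy']*p[1]/p[2]+c['cy']])
def shift(goal):
    """tool-frame shift in cm to world goal TCP"""
    o=ctrl.get_obs();return Ro.from_rotvec(o['tool_rot']).inv().apply(np.array(goal)-o['tool_pos'])*100
E
python3 - <<'E'
from h import *
np.set_printoptions(precision=3,suppress=True)
for c in ['scene','top']:
    im=ctrl.get_image(c);cv2.imwrite(f'pics/{c}0.png',im)
    o,d=ray(c,(280,210));print(c,o,d)
    for q in ['base_shell','base_rim','top_shell','top_grip','inner_canister','spice_jar','small_mill','food_tin','cup','pepper_mill']:
        for r in ctrl.landmark_of(c,q)[:3]:
            z={'base_rim':.04,'top_grip':.096}.get(q,0)
            print(q,np.round(r['score'],2),np.round(r['position']),atz(c,r['position'],z))
o=ctrl.get_obs();print(o['t'],o['tool_pos'],Ro.from_rotvec(o['tool_rot']).as_matrix(),o['opening'])
E
```

```text
scene [ 0.058 -0.59   0.727] [ 0.582  0.324 -0.746]
base_shell 0.63 [298. 262.] [ 0.503 -0.387  0.   ]
base_rim 0.61 [298. 248.] [ 0.512 -0.382  0.04 ]
base_rim 0.52 [300. 268.] [ 0.468 -0.407  0.04 ]
top_shell 0.63 [261. 224.] [ 0.563 -0.254  0.   ]
top_shell 0.32 [262. 197.] [ 0.645 -0.212 -0.   ]
top_grip 0.58 [263. 198.] [ 0.566 -0.264  0.096]
inner_canister 0.83 [244. 192.] [ 0.636 -0.158  0.   ]
inner_canister 0.69 [176. 257.] [ 0.385 -0.128  0.   ]
spice_jar 0.94 [242. 279.] [ 0.405 -0.298 -0.   ]
spice_jar 0.76 [305. 197.] [ 0.695 -0.312  0.   ]
spice_jar 0.34 [208. 229.] [ 0.488 -0.149  0.   ]
small_mill 0.76 [212. 228.] [ 0.494 -0.155  0.   ]
food_tin 0.68 [323. 220.] [ 0.643 -0.386  0.   ]
cup 0.65 [370. 266.] [ 0.569 -0.536  0.   ]
pepper_mill 0.81 [356. 229.] [ 0.657 -0.469 -0.   ]
top [ 0.447 -0.325  0.94 ] [ 0.135 -0.029 -0.991]
base_shell 0.74 [296. 241.] [ 0.5   -0.391  0.   ]
base_rim 0.7 [297. 238.] [ 0.504 -0.391  0.04 ]
top_shell 0.93 [239. 211.] [ 0.569 -0.254  0.   ]
inner_canister 0.59 [196. 181.] [ 0.64  -0.146  0.   ]
inner_canister 0.57 [357. 216.] [ 0.564 -0.538  0.   ]
inner_canister 0.28 [198. 246.] [ 0.484 -0.158  0.   ]
spice_jar 0.89 [255. 284.] [ 0.398 -0.297  0.   ]
small_mill 0.54 [199. 247.] [ 0.481 -0.161  0.   ]
food_tin 0.86 [295. 178.] [ 0.655 -0.387  0.   ]
cup 0.69 [354. 213.] [ 0.572 -0.533  0.   ]
pepper_mill 0.55 [325. 175.] [ 0.665 -0.461  0.   ]
pepper_mill 0.21 [239. 216.] [ 0.556 -0.255  0.   ]
1.1 [0.217 0.586 0.231] [[-0.938  0.347 -0.   ]
 [ 0.347  0.938  0.   ]
 [ 0.     0.    -1.   ]] 0.08560065141732974
```

View pics/scene0.png

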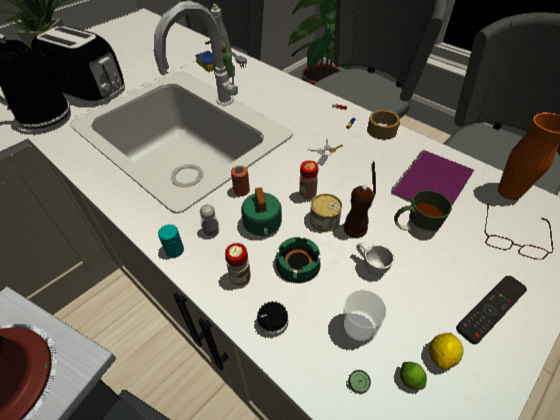

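View pics/top0.png

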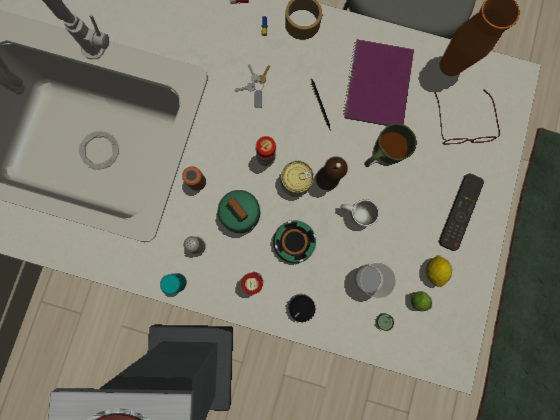

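The pictures show these candidates for the small canister:
- Copper cylinder with a dark band, scene (240,180), top (194,179).
- Turquoise look-alike, scene (171,240), top (172,284).
- Small mill, scene (208,220).

By the description I choose the copper one. I'll check it in a close crop, along with the shells' orientations.

Run:
```python
from h import *
t=ctrl.get_image('top');s=ctrl.get_image('scene')
a=cv2.resize(t[160:270,180:325],(790,600),interpolation=cv2.INTER_CUBIC)
cv2.imwrite('pics/c1.png',a)
b=cv2.resize(s[150:290,200:330],(557,600),interpolation=cv2.INTER_CUBIC)
cv2.imwrite('pics/c2.png',b)
```

```text
(no output)
```

View pics/c1.png

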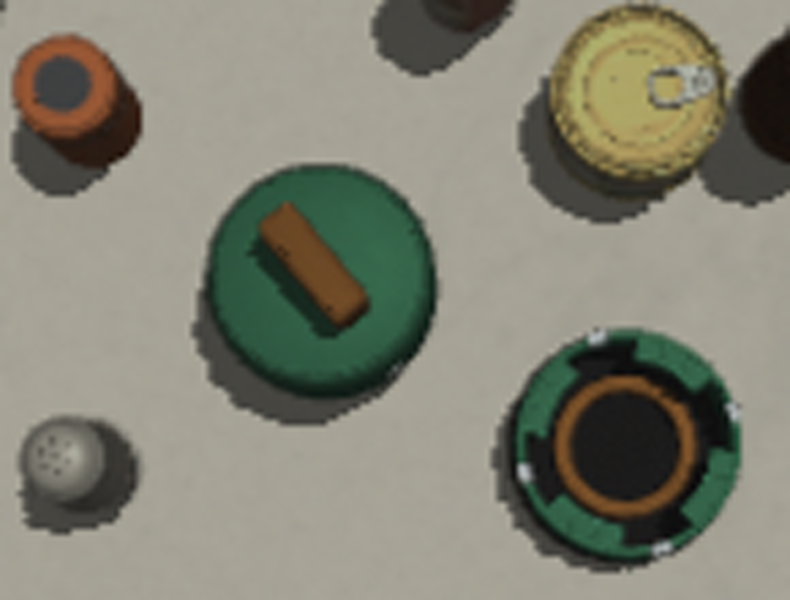

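View pics/c2.png

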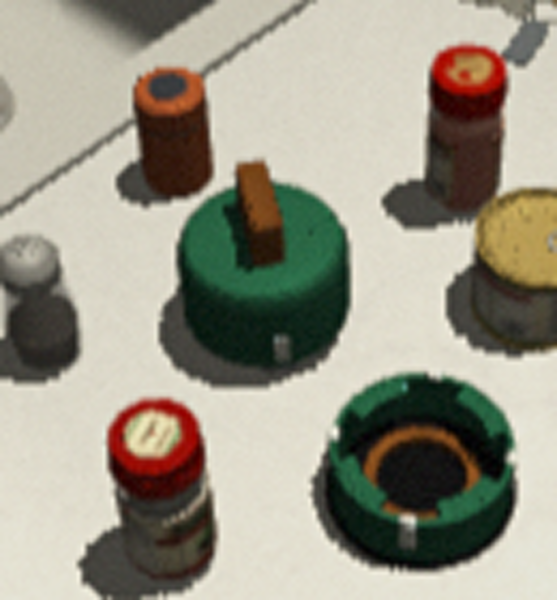

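The crops confirm the choice: copper canister, grey top centre, at top px (192,176). The upper shell's bar runs diagonally in the crop from (273,215) to (356,312). The lower shell has cream marks at about (597,337), (733,411), (661,548) and (524,472).

Run:
```python
from h import *
np.set_printoptions(precision=4,suppress=True)
T=lambda u,v:(180+(u+.5)/5.448-.5,160+(v+.5)/5.4545-.5)
S=lambda u,v:(200+(u+.5)/4.285-.5,150+(v+.5)/4.285-.5)
print('can top',atz('top',T(65,86),.076),atz('scene',S(168,88),.076))
print('seat top z14',atz('top',T(625,446),.014),atz('scene',S(420,475),.014))
m=[atz('top',T(*p),.036)[:2] for p in [(597,337),(733,411),(661,548),(524,472)]]
print('marks',np.array(m),np.mean(m,0)); 
for a,b in((0,2),(1,3)):
    d=m[a]-m[b];print('ang',np.degrees(np.arctan2(d[1],d[0])),np.linalg.norm(d))
bb=[atz('top',T(*p),.106)[:2] for p in [(288,202),(258,228),(370,298),(343,326)]]
d=bb[2]+bb[3]-bb[0]-bb[1];print('bar',np.mean(bb,0),np.degrees(np.arctan2(d[1],d[0])),np.linalg.norm(d)/2,np.linalg.norm(bb[0]-bb[1]))
# HSV green outlines
im=ctrl.get_image('top');h=cv2.cvtColor(im,cv2.COLOR_BGR2HSV)
g=cv2.inRange(h,(65,80,20),(95,255,255))
n,l,st,ce=cv2.connectedComponentsWithStats(g)
for i in range(1,n):
    if st[i][4]>300: print(st[i],ce[i])
o=ctrl.get_obs();print(o['t'],shift([.64,-.15,.25]))
```

```text
can top [ 0.6376 -0.1503  0.076 ] [ 0.6371 -0.1514  0.076 ]
seat top z14 [ 0.4992 -0.3876  0.014 ] [ 0.4985 -0.388   0.014 ]
marks [[ 0.5439 -0.3734]
 [ 0.5139 -0.4317]
 [ 0.4556 -0.402 ]
 [ 0.4859 -0.3437]] [ 0.4998 -0.3877]
ang 17.924334995528206 0.0927775817981616
ang -72.3817446759999 0.09228775795635517
bar [ 0.5626 -0.258 ] -137.72192141795406 0.0508481980788121 0.015637397592816328
[ 219  191   41   42 1123] [239.2066 211.8602]
[161 274  25  20 418] [172.6388 283.2344]
1.25 [-65.2266 -54.3338  -1.8693]
```

```bash
cat > g.py <<'E'
import sys
from h import *
np.set_printoptions(precision=3,suppress=True)
# usage: g.py x y z [ydir_deg]
a=[float(v) for v in sys.argv[1:]]
o=ctrl.get_obs();R=Ro.from_rotvec(o['tool_rot']).as_matrix()
yd=np.degrees(np.arctan2(R[1,1],R[0,1]))
print('t',o['t'],'pos',np.array(o['tool_pos']),'ydir',yd,'tilt',R[:,2],'F',np.array(o['contact_force']),'open',o['opening'],'grip',o['grip_force'])
print('shift cm',shift(a[:3]))
if len(a)>3: print('turn z',np.radians((yd-a[3]+180)%360-180))
E
python3 -m handwheel '[[[-65,-54.3,3],[0,0,2.05]],[[-65,-54.3,3],[0,0,2.05]],[[-65,-54.3,3],[0,0,2.05]],[[-65,-54.3,3],[0,0,2.05]],[[-65,-54.3,3],[0,0,2.05]]]' -1 40
python3 g.py .637 -.151 .15 -47.7
```

```text
t: 1.88
tool_pos: [0.373, 0.3133, 0.2205]
tool_rot: [1.899, 2.502, 0.002]
contact_force: [1.6, 0.6, 0.2]
opening: 0.0856
grip_force: 0.0
t 1.875 pos [0.373 0.313 0.22 ] ydir 15.627821903061218 tilt [ 0.001  0.001 -1.   ] F [1.608 0.552 0.248] open 0.08560301312708463 grip 0.0
shift cm [-51.832  12.907   7.051]
turn z 1.1052790003249995
```

```bash
python3 -m handwheel '[[[-52,13,7],[0,0,1.1]],[[-52,13,7],[0,0,1.1]],[[-52,13,7],[0,0,1.1]],[[-52,13,7],[0,0,1.1]],[[-52,13,7],[0,0,1.1]]]'
python3 g.py .637 -.151 .13 -47.7
```

```text
t: 2.5
tool_pos: [0.5281, 0.0447, 0.1799]
tool_rot: [2.825, 1.374, 0.002]
contact_force: [0.5, 0.9, 0.4]
opening: 0.0852
grip_force: 0.0
t 2.5 pos [0.528 0.045 0.18 ] ydir -38.1279091930583 tilt [ 0.001  0.    -1.   ] F [0.549 0.905 0.442] open 0.08515640676732737 grip 0.0
shift cm [-8.675 20.647  5.   ]
turn z 0.1670645008810136
```

```bash
python3 -m handwheel '[[[-8.7,20.6,5],[0,0,0.17]],[[-8.7,20.6,5],[0,0,0.17]],[[-8.7,20.6,5],[0,0,0.17]],[[-8.7,20.6,5],[0,0,0.17]],[[-8.7,20.6,5],[0,0,0.17]]]'
python3 g.py .637 -.151 .04 -47.7
python3 - <<'E'
from h import *
im=ctrl.get_image('scene');cv2.imwrite('pics/s1.png',cv2.resize(im[80:290,180:380],(571,600),interpolation=cv2.INTER_CUBIC))
E
```

```text
t: 3.12
tool_pos: [0.6369, -0.1507, 0.1284]
tool_rot: [-2.929, -1.133, 0.002]
contact_force: [0.6, 0.1, -0.8]
opening: 0.0853
grip_force: 0.0
t 3.125 pos [ 0.637 -0.151  0.128] ydir -47.68998109441199 tilt [-0.002  0.    -1.   ] F [ 0.61   0.12  -0.773] open 0.0853330274480093 grip 0.0
shift cm [-0.009  0.04   8.844]
turn z 0.00017486288995751973
```

View pics/s1.png

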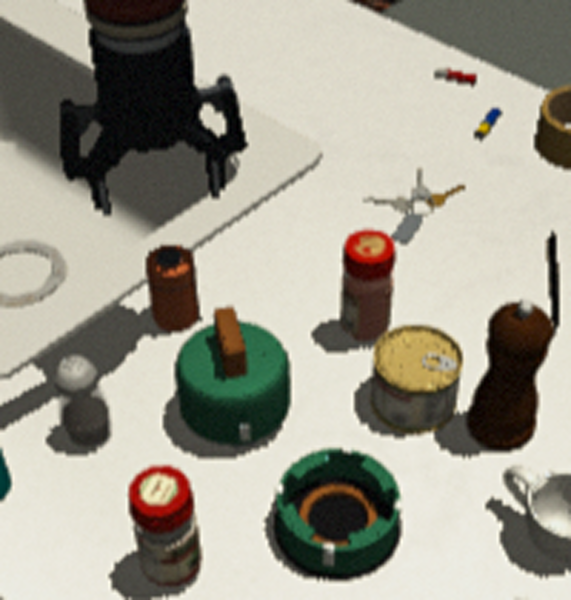

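The open fingers straddle the canister: tips at crop (105,210) and (218,192), canister below at (172,290). I'll go down and grip.

```bash
python3 -m handwheel '[[[0,0,4.5],[0,0,0]],[[0,0,7],[0,0,0]],[[0,0,8.8],[0,0,0]],[[0,0,8.8],[0,0,0]]]'
python3 -m handwheel '[[[0,0,0],[0,0,0]],[[0,0,0],[0,0,0]],[[0,0,0],[0,0,0]],[[0,0,0],[0,0,0]],[[0,0,0],[0,0,0]]]' 1 40
python3 g.py .637 -.151 .04 -47.7
```

```text
t: 3.68
tool_pos: [0.6357, -0.1471, 0.0406]
tool_rot: [-2.926, -1.139, 0.003]
contact_force: [-0.2, 0.7, 0.6]
opening: 0.0853
grip_force: 0.0
t: 4.3
tool_pos: [0.6381, -0.1487, 0.0437]
tool_rot: [2.926, 1.138, 0.004]
contact_force: [-0.4, 0.3, 6.3]
opening: 0.0427
grip_force: 40.4
t 4.3 pos [ 0.638 -0.149  0.044] ydir -47.5066379121262 tilt [ 0.003 -0.001 -1.   ] F [-0.364  0.261  6.321] open 0.04272860281414762 grip 40.42301573557779
shift cm [-0.233  0.095  0.372]
turn z 0.003374805081928308
```

```bash
python3 -m handwheel '[[[0,0,-4],[0,0,0]],[[0,0,-10],[0,0,0]],[[-3,1,-14],[0,0,0]],[[-9,2.9,-14],[0,0,0]],[[-15,4.8,-14],[0,0,0]]]'
python3 -m handwheel '[[[-6,1.9,0],[0,0,0]],[[-11.3,3.6,0],[0,0,0]],[[-11.3,3.6,3],[0,0,0]],[[-11.3,3.6,3],[0,0,0]],[[-11.3,3.6,3],[0,0,0]]]'
python3 g.py .499 -.388 .12 -47.7
python3 - <<'E'
from h import *
t=ctrl.get_image('top');s=ctrl.get_image('scene')
a=cv2.resize(t[190:290,240:340],(400,400),interpolation=cv2.INTER_CUBIC)
b=cv2.resize(s[180:280,240:340],(400,400),interpolation=cv2.INTER_CUBIC)
cv2.imwrite('pics/p1.png',np.hstack([a,b]))
E
```

```text
t: 4.92
tool_pos: [0.5582, -0.2852, 0.1821]
tool_rot: [2.927, 1.14, 0.0]
contact_force: [1.3, -0.0, -2.5]
opening: 0.0432
grip_force: 41.5
t: 5.55
tool_pos: [0.5003, -0.3865, 0.1518]
tool_rot: [-2.927, -1.14, 0.0]
contact_force: [-0.5, -0.9, -1.6]
opening: 0.0426
grip_force: 41.4
t 5.55 pos [ 0.5   -0.387  0.152] ydir -47.45239247842118 tilt [-0.  0. -1.] F [-0.501 -0.885 -1.576] open 0.042589051715946444 grip 41.40902411425486
shift cm [-0.193  0.025  3.176]
turn z 0.004321566504253465
```

View pics/p1.png

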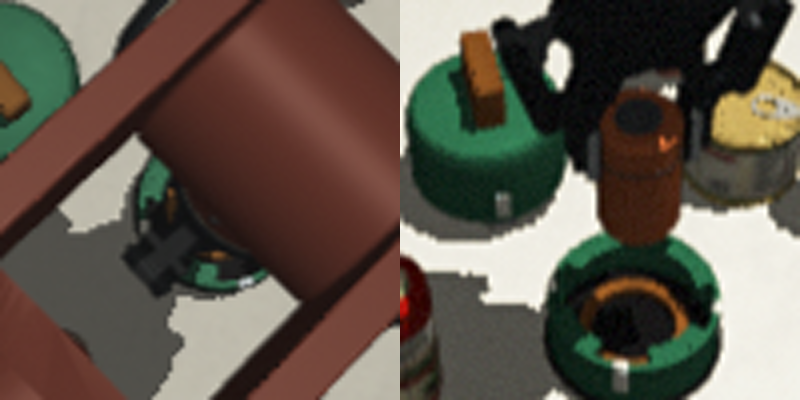

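Run:
```python
from h import *
np.set_printoptions(precision=1,suppress=True)
im=ctrl.get_image('scene')[185:245,285:318]
h=cv2.cvtColor(im,cv2.COLOR_BGR2HSV)
m=((h[...,0]<12)|(h[...,0]>174))&(h[...,1]>120)&(h[...,2]>30)
for r in (208,214,220,226,232): 
    c=np.where(m[r-185])[0]+285; print(r,c.min(),c.max(),(c.min()+c.max())/2)
print('bottom',np.where(m)[0].max()+185)
o=ctrl.get_obs();p=np.array(o['tool_pos']);R=Ro.from_rotvec(o['tool_rot']).as_matrix()
a=np.linspace(0,6.28,73)
for dx in(-.002,0,.002):
    c=p+R[:,0]*dx
    z0=p[2]-.0437
    for z in (z0,z0+.076):
        P=np.array([proj('scene',[c[0]+.022*np.cos(t),c[1]+.022*np.sin(t),z]) for t in a])
        print(dx,z,P.min(0),P.max(0),(P.min(0)+P.max(0))/2)
```

```text
208 291 310 300.5
214 291 310 300.5
220 291 310 300.5
226 292 309 300.5
232 290 309 299.5
bottom 240
-0.002 0.10945522309061624 [288.2 225.6] [309.6 242.4] [298.9 234. ]
-0.002 0.18545522309061624 [288.3 200.8] [311.4 218. ] [299.9 209.4]
0 0.10945522309061624 [288.  224.9] [309.4 241.7] [298.7 233.3]
0 0.18545522309061624 [288.  200.1] [311.1 217.2] [299.6 208.6]
0.002 0.10945522309061624 [287.7 224.2] [309.1 240.9] [298.4 232.5]
0.002 0.18545522309061624 [287.8 199.4] [310.8 216.4] [299.3 207.9]
```

```bash
python3 -m handwheel '[[[-0.2,0,3],[0,0,0]],[[-0.2,0,6],[0,0,0]],[[-0.2,0,8.4],[0,0,0]],[[-0.2,0,8.4],[0,0,0]]]'
python3 -m handwheel '[[[0,0,0.6],[0,0,0]],[[0,0,1.2],[0,0,0]],[[0,0,1.6],[0,0,0]],[[0,0,1.6],[0,0,0]]]'
python3 g.py .499 -.388 .0497 -47.7
```

```text
t: 6.2
tool_pos: [0.4979, -0.387, 0.066]
tool_rot: [-2.924, -1.139, 0.003]
contact_force: [-1.3, 1.3, -1.8]
opening: 0.043
grip_force: 41.4
t: 6.7
tool_pos: [0.4985, -0.3883, 0.0516]
tool_rot: [-2.928, -1.138, 0.0]
contact_force: [-0.3, 0.6, -2.1]
opening: 0.043
grip_force: 41.4
t 6.7 pos [ 0.498 -0.388  0.052] ydir -47.50157658744154 tilt [-0.  0. -1.] F [-0.254  0.615 -2.111] open 0.042986999157648184 grip 41.43943956121802
shift cm [0.063 0.011 0.186]
turn z 0.0034631418621883527
```

```bash
python3 -m handwheel '[[[0,0,0.2],[0,0,0]],[[0,0,0.4],[0,0,0]],[[0,0,0.4],[0,0,0]]]'
python3 g.py .499 -.388 .0497 -47.7
```

```text
t: 7.08
tool_pos: [0.499, -0.3888, 0.0496]
tool_rot: [2.928, 1.139, 0.0]
contact_force: [-2.4, 2.2, 6.3]
opening: 0.0428
grip_force: 41.7
t 7.075 pos [ 0.499 -0.389  0.05 ] ydir -47.49576833064847 tilt [ 0. -0. -1.] F [-2.37   2.163  6.32 ] open 0.04284936738094111 grip 41.70547685818747
shift cm [ 0.055 -0.062 -0.006]
turn z 0.0035645150670288203
```

Contact came at the expected height, with about 6 N up. I'll open and retreat.

```bash
python3 -m handwheel '[[[0,0,-0.2],[0,0,0]],[[0,0,-0.2],[0,0,0]],[[0,0,-0.2],[0,0,0]],[[0,0,-0.2],[0,0,0]],[[0,0,-0.2],[0,0,0]]]' -1
python3 -m handwheel '[[[0,0,-2],[0,0,0]],[[0,0,-6],[0,0,0]],[[0,0,-11],[0,0,0]],[[5,0,-13],[0,0,0]],[[11,0,-13],[0,0,0]]]'
python3 g.py .5626 -.258 .18 -47.7
python3 - <<'E'
from h import *
t=ctrl.get_image('top');s=ctrl.get_image('scene')
a=cv2.resize(t[190:290,240:340],(400,400),interpolation=cv2.INTER_CUBIC)
b=cv2.resize(s[180:280,240:340],(400,400),interpolation=cv2.INTER_CUBIC)
cv2.imwrite('pics/p2.png',np.hstack([a,b]))
E
```

```text
t: 7.7
tool_pos: [0.4986, -0.3884, 0.0496]
tool_rot: [-2.928, -1.139, 0.0]
contact_force: [-0.1, 0.6, -0.2]
opening: 0.0854
grip_force: 0.0
t: 8.32
tool_pos: [0.5819, -0.3154, 0.1857]
tool_rot: [2.923, 1.132, 0.007]
contact_force: [0.1, -0.5, -0.0]
opening: 0.0854
grip_force: 0.0
t 8.325 pos [ 0.582 -0.315  0.186] ydir -47.64260527882956 tilt [ 0.007 -0.005 -1.   ] F [ 0.15  -0.517 -0.037] open 0.08543136443152 grip 0.0
shift cm [ 2.439 -5.549  0.528]
turn z 0.0010017268576885075
```

View pics/p2.png

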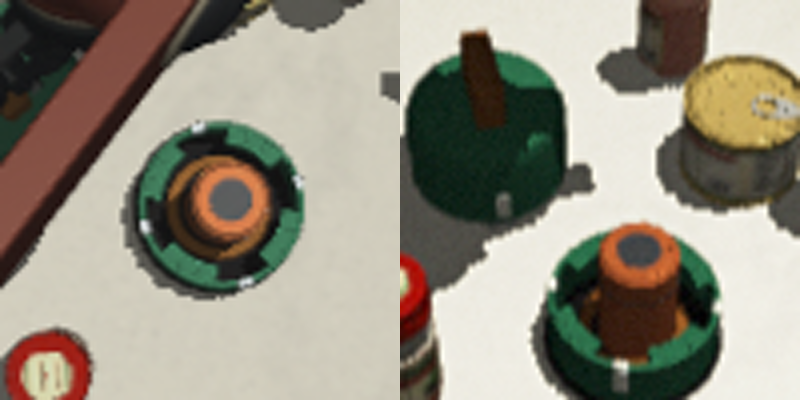

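The canister stands upright in the ring: its top is at top px about (297.5,240), and its lower end is inside the wooden ring.

```bash
python3 - <<'E'
from h import *
print(atz('top',(240+231.5/4-.4,190+201/4-.4),.082), atz('scene',(240+240/4-.4,180+248/4-.4),.082))
E
python3 -m handwheel '[[[2.4,-5.5,1.5],[0,0,0]],[[2.4,-5.5,1.5],[0,0,0]],[[2.4,-5.5,3],[0,0,0]],[[2.4,-5.5,3],[0,0,0]]]'
python3 g.py .5626 -.258 .08 -47.7
```

```text
[ 0.4987869  -0.38990464  0.082     ] [ 0.50126017 -0.38972644  0.082     ]
t: 8.93
tool_pos: [0.5599, -0.2583, 0.149]
tool_rot: [-2.928, -1.137, 0.001]
contact_force: [0.1, -0.0, 0.0]
opening: 0.0855
grip_force: 0.0
t 8.925 pos [ 0.56  -0.258  0.149] ydir -47.564523536343884 tilt [-0.001  0.    -1.   ] F [ 0.14  -0.045  0.04 ] open 0.08548014733840067 grip 0.0
shift cm [0.226 0.17  6.902]
turn z 0.0023645103497577035
```

```bash
python3 -m handwheel '[[[0.2,0.2,3],[0,0,0]],[[0.2,0.2,6],[0,0,0]],[[0.2,0.2,6.9],[0,0,0]],[[0.2,0.2,6.9],[0,0,0]]]'
python3 -m handwheel '[[[0,0,0],[0,0,0]],[[0,0,0],[0,0,0]],[[0,0,0],[0,0,0]],[[0,0,0],[0,0,0]],[[0,0,0],[0,0,0]]]' 1 70
python3 -m handwheel '[[[0,0,0],[0,0,0]],[[0,0,0],[0,0,0]],[[0,0,0],[0,0,0]]]'
python3 g.py .5626 -.258 .08 -47.7
```

```text
t: 9.43
tool_pos: [0.5631, -0.2581, 0.0808]
tool_rot: [-2.928, -1.138, 0.0]
contact_force: [-0.7, 1.2, -0.2]
opening: 0.0857
grip_force: 0.0
t: 10.05
tool_pos: [0.5636, -0.2577, 0.0815]
tool_rot: [2.927, 1.138, 0.002]
contact_force: [1.1, 1.3, 2.4]
opening: 0.0167
grip_force: 69.0
t: 10.42
tool_pos: [0.5636, -0.2578, 0.0815]
tool_rot: [2.927, 1.138, 0.001]
contact_force: [0.5, -0.9, 4.7]
opening: 0.017
grip_force: 69.4
t 10.425 pos [ 0.564 -0.258  0.081] ydir -47.498272377386385 tilt [ 0.001 -0.001 -1.   ] F [ 0.499 -0.9    4.734] open 0.017008646661226295 grip 69.36261534690857
shift cm [-0.09  -0.051  0.15 ]
turn z 0.003520811206828195
```

```bash
python3 -m handwheel '[[[0,0,-3],[0,0,0]],[[0,0,-7],[0,0,0]],[[0,0,-11],[0,0,0]],[[-3,1.2,-11.5],[0,0,0.1]],[[-8,3,-11.5],[0,0,0.25]]]'
python3 -m handwheel '[[[-5.5,2.2,0],[0,0,0.18]],[[-5.5,2.2,0],[0,0,0.18]],[[-5.5,2.2,0],[0,0,0.18]],[[-5.5,2.2,0],[0,0,0.18]]]'
python3 g.py .499 -.388 .19 -72.2
python3 - <<'E'
from h import *
t=ctrl.get_image('top');s=ctrl.get_image('scene')
b=cv2.resize(s[150:280,230:360],(600,600),interpolation=cv2.INTER_CUBIC)
cv2.imwrite('pics/p3.png',b)
E
```

```text
t: 11.05
tool_pos: [0.524, -0.3331, 0.1951]
tool_rot: [-3.047, -0.762, 0.001]
contact_force: [0.5, -0.5, -3.3]
opening: 0.0165
grip_force: 68.6
t: 11.55
tool_pos: [0.4866, -0.3778, 0.1949]
tool_rot: [-3.102, -0.491, 0.001]
contact_force: [-0.8, -0.5, -2.3]
opening: 0.0168
grip_force: 68.7
t 11.55 pos [ 0.487 -0.378  0.195] ydir -72.0235566368294 tilt [-0.001  0.001 -1.   ] F [-0.765 -0.452 -2.285] open 0.016783560203491553 grip 68.72028708457947
shift cm [0.864 1.355 0.484]
turn z 0.003079517630619415
```

View pics/p3.png

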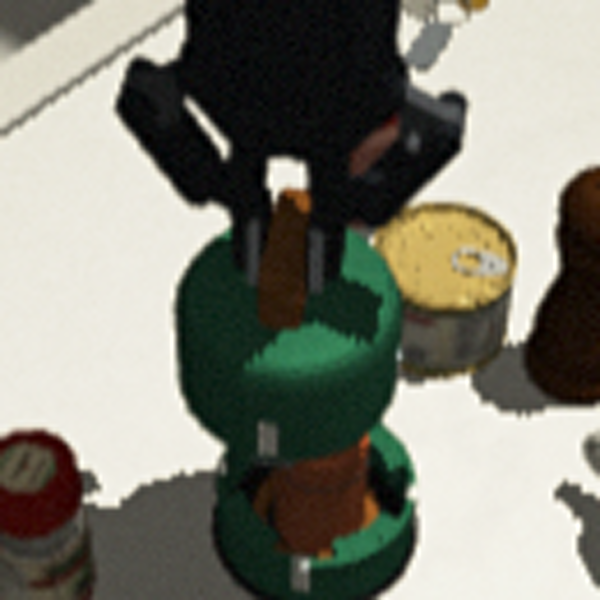

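The upper shell is held level, still 14 mm off sideways. Its front mark at crop (267,438) lines up with the lower shell's mark at (300,573) in angle. I'll correct and then lower.

```bash
python3 -m handwheel '[[[0.9,1.35,0],[0,0,0]],[[0.9,1.35,0],[0,0,0]],[[0.9,1.35,0],[0,0,0]],[[0.9,1.35,0.5],[0,0,0]]]'
python3 g.py .499 -.388 .19 -72.2
python3 - <<'E'
from h import *
np.set_printoptions(precision=1,suppress=True)
s=ctrl.get_image('scene');h=cv2.cvtColor(s,cv2.COLOR_BGR2HSV)
m=cv2.inRange(h,(65,60,15),(95,255,255))
for r in range(216,272,5):
    c=np.where(m[r,250:345])[0]+250; print(r,c.min(),c.max(),(c.min()+c.max())/2)
p=np.array([.499,-.388]);o=ctrl.get_obs();z=o['tool_pos'][2]-.0815
a=np.linspace(0,6.28,90)
f=lambda c,zz:np.array([proj('scene',[c[0]+.048*np.cos(t),c[1]+.048*np.sin(t),zz]) for t in a])
for zz in (.01,.036,z+.02,z+.05,z+.07): P=f(p,zz);print(zz,P.min(0),P.max(0),(P.min(0)+P.max(0))/2)
E
```

```text
t: 12.15
tool_pos: [0.4991, -0.3889, 0.1911]
tool_rot: [3.103, 0.488, 0.001]
contact_force: [-0.5, -0.3, -2.2]
opening: 0.0169
grip_force: 68.8
t 12.15 pos [ 0.499 -0.389  0.191] ydir -72.11141565352003 tilt [ 0.001 -0.001 -1.   ] F [-0.468 -0.26  -2.247] open 0.016945549878298837 grip 68.79632234573364
shift cm [ 0.019 -0.092  0.115]
turn z 0.0015460885118032828
216 277 324 300.5
221 277 323 300.0
226 277 322 299.5
231 277 322 299.5
236 279 321 300.0
241 283 317 300.0
246 280 316 298.0
251 280 318 299.0
256 277 316 296.5
261 277 318 297.5
266 278 318 298.0
271 280 316 298.0
0.01 [276.4 244.1] [319.1 279.8] [297.7 262. ]
0.036 [276.1 237.3] [319.8 273.3] [298.  255.3]
0.12829220403573915 [275.1 210.5] [322.8 247.5] [299. 229.]
0.15829220403573915 [274.8 200.8] [323.8 238.1] [299.3 219.4]
0.17829220403573914 [274.5 193.9] [324.6 231.4] [299.6 212.7]
```

```bash
python3 -m handwheel '[[[0,-0.12,1],[0,0,0]],[[0,-0.12,2.5],[0,0,0]],[[0,-0.12,4],[0,0,0]],[[0,-0.12,5.5],[0,0,0]],[[0,-0.12,5.5],[0,0,0]]]'
python3 g.py .499 -.388 .1075 -72.2
```

```text
t: 12.82
tool_pos: [0.4975, -0.387, 0.1331]
tool_rot: [-3.1, -0.487, 0.004]
contact_force: [-1.1, -0.1, -2.0]
opening: 0.0166
grip_force: 68.7
t 12.825 pos [ 0.498 -0.387  0.133] ydir -72.13857718696217 tilt [-0.003  0.003 -1.   ] F [-1.094 -0.104 -1.977] open 0.016616593080781585 grip 68.69451642036438
shift cm [0.113 0.152 2.558]
turn z 0.0010720303233471469
```

```bash
python3 -m handwheel '[[[0,0,0.5],[0,0,0]],[[0,0,1],[0,0,0]],[[0,0,1.3],[0,0,0]],[[0,0,1.6],[0,0,0]],[[0,0,1.6],[0,0,0]]]'
python3 g.py .499 -.388 .1075 -72.2
```

```text
t: 13.45
tool_pos: [0.4985, -0.3878, 0.1195]
tool_rot: [-3.103, -0.488, 0.0]
contact_force: [-0.2, -0.4, -1.7]
opening: 0.0168
grip_force: 68.8
t 13.45 pos [ 0.499 -0.388  0.12 ] ydir -72.13373648748019 tilt [-0.  0. -1.] F [-0.241 -0.42  -1.744] open 0.016791207498664716 grip 68.80123257637024
shift cm [0.043 0.03  1.201]
turn z 0.0011565164674071822
```

```bash
python3 -m handwheel '[[[0,0,0.4],[0,0,0]],[[0,0,0.8],[0,0,0]],[[0,0,1.1],[0,0,0]],[[0,0,1.3],[0,0,0]],[[0,0,1.3],[0,0,0]]]'
python3 g.py .499 -.388 .1075 -72.2
```

```text
t: 14.08
tool_pos: [0.4987, -0.388, 0.1083]
tool_rot: [-3.103, -0.488, 0.0]
contact_force: [-2.9, 2.6, 5.2]
opening: 0.0166
grip_force: 69.9
t 14.075 pos [ 0.499 -0.388  0.108] ydir -72.12976280704888 tilt [-0.  0. -1.] F [-2.922  2.649  5.219] open 0.016561500367781853 grip 69.91910219192505
shift cm [0.033 0.007 0.084]
turn z 0.0012258702743559468
```

It has dropped in: shell at about 27 mm, 5 N contact. Now I'll turn it clockwise.

```bash
python3 -m handwheel '[[[0,0,0],[0,0,0]],[[0,0,0],[0,0,0.14]],[[0,0,0],[0,0,0.28]],[[0,0,0],[0,0,0.42]],[[0,0,0],[0,0,0.56]]]'
python3 -m handwheel '[[[0,0,0],[0,0,0.08]],[[0,0,0],[0,0,0.16]],[[0,0,0],[0,0,0.22]],[[0,0,0],[0,0,0.26]],[[0,0,0],[0,0,0.26]]]'
python3 g.py .499 -.388 .1075 -118.2; python3 -c "
from h import *;print(ctrl.get_obs()['wrist_torque'])"
```

```text
t: 14.7
tool_pos: [0.4995, -0.3891, 0.1083]
tool_rot: [3.114, -0.395, 0.004]
contact_force: [-0.0, -0.6, 2.1]
opening: 0.0167
grip_force: 69.4
t: 15.32
tool_pos: [0.4994, -0.3876, 0.1084]
tool_rot: [-3.042, 0.785, -0.002]
contact_force: [-0.4, 4.7, 4.8]
opening: 0.0165
grip_force: 70.0
t 15.325 pos [ 0.499 -0.388  0.108] ydir -118.94138057924775 tilt [ 0.001  0.    -1.   ] F [-0.384  4.709  4.79 ] open 0.016468243616171108 grip 69.97369408607483
shift cm [-0.02   0.053  0.086]
turn z -0.012939532118215667
[0.8815385  0.18873653 0.99486738]
```

```bash
python3 -m handwheel '[[[0,0,0],[0,0,0]],[[0,0,0],[0,0,0]],[[0,0,0],[0,0,0]],[[0,0,0],[0,0,0]],[[0,0,0],[0,0,0]]]' -1
python3 -m handwheel '[[[0,0,-2],[0,0,0]],[[0,0,-6],[0,0,0]],[[0,0,-11],[0,0,0]],[[5,0,-13],[0,0,0]],[[11,0,-13],[0,0,0]]]'
python3 -m handwheel '[[[6,0,0],[0,0,0]],[[9,0,0],[0,0,0]],[[9,0,0],[0,0,0]]]'
python3 - <<'E'
from h import *
t=ctrl.get_image('top');s=ctrl.get_image('scene')
a=cv2.resize(t[190:290,240:340],(400,400),interpolation=cv2.INTER_CUBIC)
b=cv2.resize(s[180:280,240:340],(400,400),interpolation=cv2.INTER_CUBIC)
cv2.imwrite('pics/p4.png',np.hstack([a,b]))
E
```

```text
t: 15.95
tool_pos: [0.4985, -0.388, 0.1067]
tool_rot: [-3.041, 0.79, 0.0]
contact_force: [-0.4, 0.4, 0.5]
opening: 0.0854
grip_force: 0.0
t: 16.58
tool_pos: [0.5968, -0.4433, 0.244]
tool_rot: [3.036, -0.789, 0.013]
contact_force: [0.5, -0.5, 0.6]
opening: 0.0854
grip_force: 0.0
t: 16.95
tool_pos: [0.6746, -0.4859, 0.2367]
tool_rot: [3.041, -0.789, 0.0]
contact_force: [-0.5, 0.1, 0.5]
opening: 0.0854
grip_force: 0.0
```

View pics/p4.png

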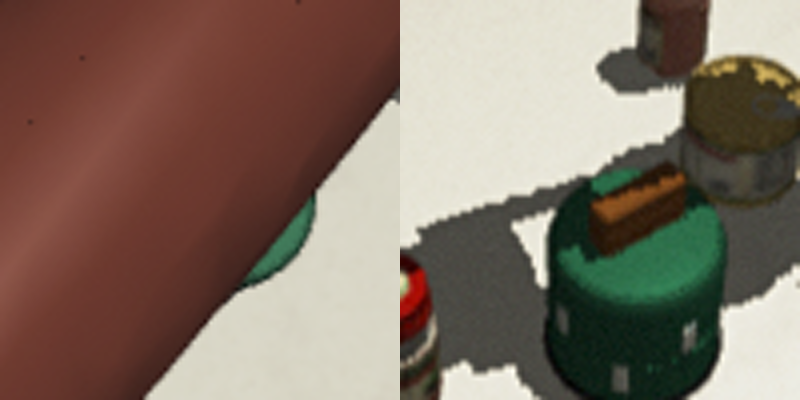

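The upper shell sits flush on the lower. Its marks at (560,318) and (690,335) straddle the lower mark at (620,378), so it is turned about 45° and locked. The gripper is clear.

```bash
python3 -c "
from station import ctrl
print(ctrl.finish_job())"
```

```text
the job is handed in; nothing more can be done
None
```

The job is handed in: the copper canister stands in its seat and the upper shell dropped in and turned about 46.8° clockwise to the stop. The robot let go at about 17 s; I saw no bystander moved, but the judge's verdict was not shown.

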